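Lock the re-rubbering turntable with its quarter-turn stud

TASK

Lock the beech turntable: turn it by its wooden peg until the slot of the steel keeper lies under the stud on the bracket, then push the sprung stud in and turn its wing a quarter turn clockwise until it locks and stays down by itself. Be gentle with the stud: press only until you feel its bottom, no harder, and never force the turn before it is pushed in far enough or pull on it. Let go at the end and do not disturb the things standing around.

Things in the scene. Friction and masses are not known exactly. Their poses are not given: they have to be found in the camera images.
- turntable: the fixed steel foot of the beech turntable; origin on the turning axis at counter level (z = 0), z up, y horizontal towards the stud's bracket. The beech disc on it is 316 mm across, its top 45 mm above the counter; a round wooden blade (100 mm across, 6 mm thick) with a 28 mm steel cap is fixed on its middle
- disc (a joint): angle of the beech disc on its stiff bearing (rad), counter-clockwise seen from above positive; 0 = the keeper's slot lies exactly under the stud. The disc stays where it is left; about 0.08 N m turns it
- peg_top (a point): centre of the top of the upright round wooden peg on the disc by which it is turned: 18 mm in diameter, 45 mm tall (top 90 mm above the counter), 90 mm from the turning axis, diametrically opposite the keeper
- slot_top (a point): middle of the slot of the steel keeper near the disc's rim, at the keeper's top (69 mm above the counter), 135 mm from the turning axis. The keeper: two steel jaws 24 mm tall, together 80 mm long along the rim, with a radial slot 12 mm wide between them; its rounded mouth (6 mm radius) draws in the stud's nose if within about 8 mm of the middle
- bracket: aluminium bracket bolted to the counter beside the disc; its arm, a block 44 mm wide with its top 106 mm and underside 74 mm above the counter, overhangs the rim and carries the stud. Origin at counter level straight below the stud's axis, axes parallel to those of the turntable foot; its post stands 37 to 51 mm out along y
- stud_unit: the sprung quarter-turn stud as a whole, in the bracket; origin at counter level on the stud's vertical axis, axes parallel to the bracket's. Below the bracket its 8 mm round nose ends, while the stud is out, 2 mm above the keeper's top
- wing_top (a point): centre of the top of the stud's wing: a flat steel blade 32 mm long, 10 mm thick, 30 mm tall, on a round flange 36 mm across, 4 mm thick. The point sinks as the stud is pushed; its axes turn with the wing: long along this point's y, thin along its x. Untouched the wing's top is 168 mm above the counter, the flange's upper face 138 mm, and the wing lies along the bracket's y
- stud_push (a joint): how far the stud is pushed down (m), 0 = fully out. Spring: 3 N at 0, 0.25 N more per mm. The depth at which it becomes free to turn differs each time, 8 to 23 mm, and is not measured; 1.5 mm deeper is a hard bottom stop, felt as a sudden rise above the spring's force (9 N at most). Locked, it springs back up to about 6 mm
- stud_turn (a joint): turn of the stud (rad), clockwise seen from above positive; 0 = unlocked, end stop at 1.45 (quarter turn); friction 0.03 N m. Until pushed deep enough an inner ledge stops it after about 0.2 rad. Turned to the end and let up, it rises behind that ledge and cannot turn back; let up part of the way round it stays under the ledge, unlocked
- cork_block: bystander: cork sanding block 110 x 65 x 35 mm, origin under its centre
- jar: bystander: squat clear glass jar, 76 mm across, with a steel screw lid, 68 mm tall in all, origin under its centre
- ball_tray: bystander: small wooden tray 100 x 56 mm with two white 40 mm balls, 44 mm tall, origin under its centre
- press_board: bystander: pine press board 110 x 240 x 18 mm, origin under its centre
- bat: bystander: table tennis bat lying flat, 10 mm thick, blade 152 mm across centred 60 mm along its x, handle to -x, origin on its underside
- roller: bystander: hand roller lying flat, 32 mm tall, about 170 mm long along its x, origin on the counter
- edge_bottle: bystander: bottle 52 mm across, 120 mm tall, origin under its centre

How it is judged:
By the outcome, as a careful person would: the job done as asked, in the order asked, and still so for the second after the job is handed in, with the robot touching nothing.
It also fails if it takes over 53 s, if anything falls off the work surface, if the arm or the gripper's body presses on something with over 40 N, if the wrist force passes 120 N, or if a joint passes its speed limit or range.

ROBOT

A 7-joint arm with a two-finger parallel gripper is mounted at the origin on the work surface. World frame = base frame: x ahead of the robot, y to its left, z up, the work surface at z = 0. Lengths are in m, angles in rad, forces in N, time in s.
With the tool pointing down it reaches from about 0.425 to 0.875 m from the base axis. Payload 4.7 kg.
Tool frame: the origin (TCP) lies midway between the tips of the shut fingers; the grasp point (between the pads) lies 19 mm behind it; z points along the fingers, y is the direction in which the jaws open and shut (so a half turn about z gives the same grasp; the last joint's range is limited). The gripper opens to 87 mm and grips with 3 to 60 N. Pads are 19 mm wide; open, the fingers measure 117 mm over their backs; the gripper's body (75 mm by 190 mm) begins 51 mm behind the grasp point.
Start: joints at [1.169, 0.321, -0.07, 1.45, 0.023, 1.371, -0.057], TCP at [0.263, -0.595, 0.223] pointing down, gripper open.
Joint ranges: [-2.86, 2.86], [-0.3, 2.09], [-1.38, 1.24], [0.06, 2.45], [-1.56, 4.7], [0.09, 2.05], [-2.69, 2.69]. Speed limits (rad/s): [2.57, 2.57, 3.14, 3.14, 3.14, 3.14, 3.14].

INTERFACE

Orientations are given as a rotation vector (axis times angle).
In Python, from bench import get_state, eyes, job gives the robot as it stands. The module is installed in compiled form; this text tells all that it offers.
- The arm moves only by the shell command python3 -m jog 'ROWS' [FORCE]. ROWS is JSON, a list that holds one entry, the list of rows, each a list of 5 numbers: the opening, from 0 (shut) to 1 (fully open), then the shift along the tool's x, y, z in units of 40 mm (1.0 is 40 mm), then the turn about the tool's z in units of 5 degrees (1.0 is 5 degrees). In form: [[[jaw, dx, dy, dz, turn], ...]]. A call has 1 to 10 rows; each row shifts and turns the commanded pose from where the row before left it, along the tool's axes as they then stand; what a row does not reach is not made up. A row lasts 1/8 s, in which the tool goes at most 62.5 mm and 10.7 degrees, less where a joint would pass 70% of its speed; a pose out of reach is approached as far as the arm can. A call is refused whole if a number of a shift passes 1 or a number of a turn 1, either way. A call with a gripper value outside its range is refused whole. The fingers move at their own pace and stop on an object; FORCE is the grip in N (left out, the last holds). Time passes only in rows, so rows that do not move let the fingers close. It gives the time, the measured TCP pose, the force and the opening at its end, in the units of the state.
- get_state(): the state, without advancing time (a new reading comes with each control period).
- eyes.get_image(name): name is "scene" or "side" or "wrist"; returns (picture, depth): 480x640x3 uint8, red, green, blue; 480x640 float32, m along the optical axis (not along the pixel's ray), 0 where there is no reading.
- eyes.camera_params(name): a dict with "camera_matrix" (3x3 intrinsics, pixels), "k1" (the pictures are not rectified: a ray, as slopes to the right and down, at radius r is drawn at 1 + k1 r^2 times it, then the intrinsics apply), "pose" (4x4, takes a point from camera to world coordinates); the wrist camera has in their place "mount" (4x4, takes a point from camera to tool coordinates, whose origin is the TCP and whose axes are the flange's). Camera axes: x right, y down, z forward; pixel columns grow to the right and rows downward; lengths in m; the calibration is good to about 2 mm. A picture is of the moment at which its call begins: read the wrist's pose just before it. camera_params takes no time and is no camera call.
- job.close_job(): hands the job in, once; it reports no verdict.
The state is a dict: "time": time; "joint_positions": joint angles; "qd": joint speeds; "joint_torque": joint torques, N m; "position": TCP position; "tool_rot": TCP orientation; "ft_force": force on the tool from outside, world axes, zero at the start; "torque": the same for the moment, N m; "grip_width": opening from 0.0 (shut) to 1.0 (fully open).
Only numpy, scipy, OpenCV 4.12 (cv2) and the standard library are available. Lean on these libraries where they do the work, as an engineer would, in place of code of your own. Each camera call takes 0.05 s, during which the arm holds its last target. There are 200 camera calls.

## Working session

There is one attempt and no reset: what is moved stays moved. The work goes in short steps, Python scripts to look and compute and a shell command to move; the robot and the scene stay as the last step left them, time stands still between calls to the robot, and variables do not carry over. Pictures are saved under pics/ and viewed, about 8 in all and at most 12, crops included, and the job is handed in when it is done.

```bash
mkdir -p pics
cat > h.py <<'E'
import numpy as np,cv2
from scipy.spatial.transform import Rotation as R
from bench import get_state,eyes
def pose(name,s=None):
    p=eyes.camera_params(name)
    if 'pose' in p: return p,np.array(p['pose'])
    s=s or get_state(); T=np.eye(4);T[:3,:3]=R.from_rotvec(s['tool_rot']).as_matrix();T[:3,3]=s['position']
    return p,T@np.array(p['mount'])
def grab(name):
    p,T=pose(name); im,d=eyes.get_image(name)
    return im,d,p,T
def rays(uv,p):
    K=np.array(p['camera_matrix']);uv=np.atleast_2d(np.array(uv,float))
    m=np.c_[(uv[:,0]-K[0,2])/K[0,0],(uv[:,1]-K[1,2])/K[1,1]]
    x=m.copy()
    for _ in range(20): x=m/(1+p['k1']*(x**2).sum(1,keepdims=True))
    return np.c_[x,np.ones(len(x))]
def onplane(uv,z,p,T):
    d=rays(uv,p)@T[:3,:3].T; o=T[:3,3]
    return o+d*((z-o[2])/d[:,2])[:,None]
def cloud(d,p,T):
    v,u=np.mgrid[0:480,0:640]
    r=rays(np.c_[u.ravel(),v.ravel()],p)*d.reshape(-1,1)
    return (r@T[:3,:3].T+T[:3,3]).reshape(480,640,3)
def save(n,im): cv2.imwrite('pics/'+n,cv2.cvtColor(im,cv2.COLOR_RGB2BGR))
E
python3 - <<'E'
from h import *
s=get_state();print({k:np.round(v,3).tolist() for k,v in s.items()})
for n in ['scene','side','wrist']:
    im,d,p,T=grab(n); save(n+'0.png',im); np.savez('pics/'+n+'0.npz',im=im,d=d,T=T)
    print(n,np.round(T,3).tolist(),p['k1'],np.round(p['camera_matrix'],1).tolist(), (d>0).mean())
    im2=im
a=[cv2.imread(f'pics/{n}0.png') for n in ['scene','side']]
E
```

```text
{'time': 0.0, 'joint_positions': [1.169, 0.322, -0.07, 1.452, 0.023, 1.371, -0.057], 'qd': [-0.0, 0.0, -0.0, -0.001, -0.0, -0.002, -0.001], 'joint_torque': [0.0, -49.129, -0.404, -31.253, -0.064, 0.044, 0.0], 'position': [0.262, -0.594, 0.221], 'tool_rot': [-3.072, -0.648, 0.001], 'ft_force': [-0.416, -0.676, 0.122], 'torque': [-0.027, -0.016, 0.055], 'grip_width': 1.001}
scene [[-0.83, 0.431, -0.353, 1.072], [0.558, 0.647, -0.521, 0.72], [0.004, -0.629, -0.777, 1.245], [0.0, 0.0, 0.0, 1.0]] -0.11321186508388804 [[616.2, 0.0, 316.7], [0.0, 616.2, 231.5], [0.0, 0.0, 1.0]] 0.9958561197916667
side [[-0.925, -0.265, 0.273, 0.198], [-0.38, 0.646, -0.662, 0.806], [-0.001, -0.716, -0.698, 1.003], [0.0, 0.0, 0.0, 1.0]] -0.12760175115460345 [[483.8, 0.0, 318.7], [0.0, 483.8, 233.8], [0.0, 0.0, 1.0]] 0.9958528645833333
wrist [[0.405, -0.874, -0.27, 0.335], [-0.914, -0.388, -0.119, -0.562], [-0.001, 0.295, -0.956, 0.384], [0.0, 0.0, 0.0, 1.0]] 0.02779026482724471 [[423.3, 0.0, 323.2], [0.0, 423.3, 239.7], [0.0, 0.0, 1.0]] 0.9961360677083333
```

View pics/scene0.png

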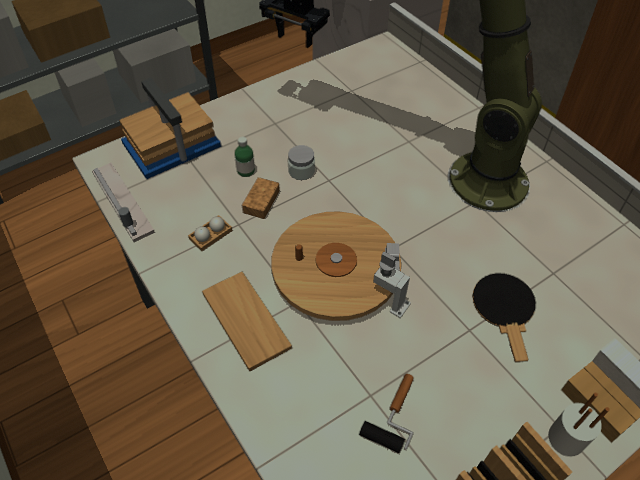

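View pics/side0.png

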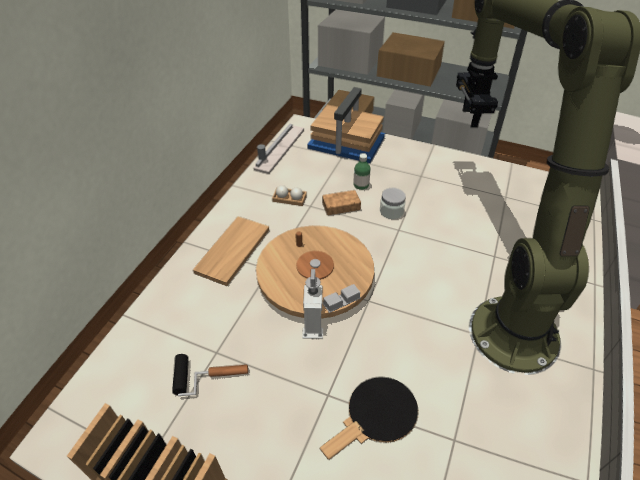

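The scene view shows the disc centred near (336,262), the peg at (299,247) and the bracket near (392,280). In the side view the keeper jaws are at (333,302) and (350,293), the stud wing at (314,268) and the peg at (299,235).

Run:
```python
from h import *
for n in ['scene','side']:
    z=np.load(f'pics/{n}0.npz');d=z['d'];T=z['T'];p,_=pose(n);C=cloud(d,p,T);im=z['im'].astype(int)
    X=C.reshape(-1,3);rgb=im.reshape(-1,3)
    u0,v0={'scene':(336,262),'side':(316,265)}[n]
    c0=onplane([[u0,v0]],.05,p,T)[0]
    near=np.hypot(*(X[:,:2]-c0[:2]).T)<.26
    disc=near&(abs(X[:,2]-.045)<.006)&(rgb[:,0]-rgb[:,2]>40)
    # rim fit: pixel contour of disc mask hull -> plane z=.045
    m=disc.reshape(480,640).astype(np.uint8)
    cnt=max(cv2.findContours(m,0,2)[0],key=cv2.contourArea);h=cv2.convexHull(cnt)[:,0]
    P=onplane(h,.045,p,T)[:,:2]
    A=np.c_[2*P,np.ones(len(P))]
    w=np.ones(len(P),bool)
    for _ in range(4):
        s=np.linalg.lstsq(A[w],(P[w]**2).sum(1),rcond=None)[0];c=s[:2];r=np.sqrt(s[2]+c@c);e=np.hypot(*(P-c).T)-r;w=abs(e)<.003
    print(n,'disc centre',c.round(4),'r',r.round(4),'res',e[w].std().round(4),w.sum(),'ztop',np.median(X[disc,2]).round(4))
    rc=np.hypot(*(X[:,:2]-c).T)
    for lab,lo,hi,rm in [('peg',.084,.096,.12),('capblade',.048,.06,.06),('keeper',.064,.072,.17),('armtop',.101,.11,.22),('flange',.134,.142,.2),('wing',.16,.175,.2)]:
        k=(rc<rm)&(X[:,2]>lo)&(X[:,2]<hi)
        if lab=='peg': k&=(rc>.07)&(rgb[:,0]-rgb[:,2]>25)
        if k.sum()<3: print(lab,k.sum());continue
        Q=X[k];ctr=Q.mean(0);ev,V=np.linalg.eigh(np.cov(Q[:,:2].T))
        pr=(Q[:,:2]-ctr[:2])@V
        print(lab,k.sum(),ctr.round(4),'rel r',np.hypot(*(ctr[:2]-c)).round(4),'ang',np.degrees(np.arctan2(*(ctr[:2]-c)[::-1])).round(2),'ext',np.ptp(pr,axis=0).round(4),'major',np.degrees(np.arctan2(V[1,1],V[0,1])).round(1), 'uv',np.argwhere(k.reshape(480,640)).mean(0)[::-1].round(1))
for n,us in [('scene',(265,410,205,325)),('side',(250,380,225,345))]:
    im=cv2.imread(f'pics/{n}0.png')[us[2]:us[3],us[0]:us[1]];cv2.imwrite(f'pics/{n}c.png',cv2.resize(im,None,fx=4,fy=4,interpolation=2))
a=[cv2.resize(cv2.imread(f'pics/{n}c.png'),(400,340)) for n in('scene','side')]
w=cv2.resize(cv2.imread('pics/wrist0.png'),(320,240));b=np.zeros((240,800,3),np.uint8);b[:,:320]=w
cv2.imwrite('pics/combo.png',np.vstack([np.hstack(a),b]))
```

```text
scene disc centre [0.5386 0.0161] r 0.1568 res 0.0004 36 ztop 0.0448
peg 43 [ 0.6082 -0.0339  0.0889] rel r 0.0857 ang -35.71 ext [0.0174 0.2018] major 119.2 uv [300.  248.3]
capblade 1005 [0.5393 0.0171 0.0516] rel r 0.0012 ang 52.63 ext [0.1146 0.1159] major 78.5 uv [335.7 259.2]
keeper 186 [0.4309 0.0803 0.0679] rel r 0.1253 ang 149.22 ext [0.1416 0.2473] major 146.7 uv [388.  252.5]
armtop 398 [0.4863 0.1628 0.1055] rel r 0.1557 ang 109.63 ext [0.0523 0.0775] major 127.1 uv [392.8 277.7]
flange 79 [0.4967 0.1467 0.1381] rel r 0.1371 ang 107.8 ext [0.0233 0.0337] major 121.2 uv [386.2 266.5]
wing 76 [0.491  0.1435 0.1662] rel r 0.1359 ang 110.49 ext [0.0146 0.0318] major 108.3 uv [388.5 256.8]
side disc centre [0.5363 0.0155] r 0.1581 res 0.0011 38 ztop 0.0455
peg 32 [ 0.6069 -0.0406  0.0886] rel r 0.0902 ang -38.46 ext [0.017  0.0202] major 125.7 uv [298.3 233.6]
capblade 791 [0.5365 0.014  0.052 ] rel r 0.0016 ang -82.66 ext [0.1079 0.1097] major -165.7 uv [314.7 263.9]
keeper 324 [0.4357 0.0938 0.0686] rel r 0.1275 ang 142.12 ext [0.0897 0.2401] major 142.8 uv [339.9 293.2]
armtop 387 [0.481  0.1607 0.1061] rel r 0.1553 ang 110.85 ext [0.0433 0.0703] major 110.5 uv [312.2 298. ]
flange 103 [0.4877 0.1426 0.1383] rel r 0.136 ang 110.92 ext [0.0352 0.034 ] major -148.8 uv [312.4 282.7]
wing 55 [0.4873 0.1437 0.1671] rel r 0.1372 ang 110.91 ext [0.0097 0.0348] major 110.1 uv [312.2 275. ]
```

View pics/combo.png

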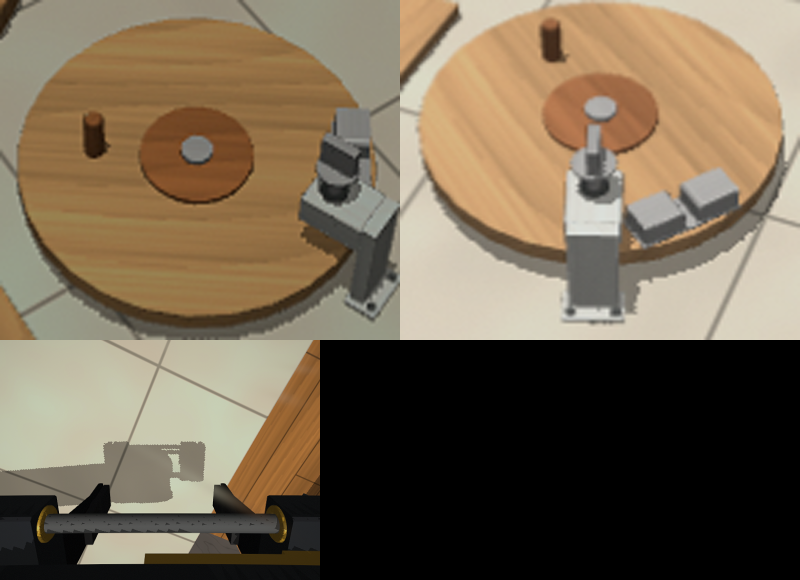

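The crops show the peg, the cap, the keeper jaws (already seen next to the bracket) and the wing along the bracket's y. The bracket lies at 110.7° from the axis and the keeper at about 141.5°, so the disc has to turn about 31° clockwise. I'm going above the peg.

```bash
cat > plan.py <<'E'
import sys
from h import *
def plan(x,y,z,yaw):
    s=get_state();M=R.from_rotvec(s['tool_rot']).as_matrix();P=np.array(s['position'])
    cy=np.degrees(np.arctan2(M[1,0],M[0,0]))
    print('pos',P.round(4),'yaw',round(cy,2),'tilt',np.degrees(np.arccos(-M[2,2])).round(2),'units xyz',((M.T@(np.array([x,y,z])-P))/.04).round(3),'turn units',round(-((yaw-cy+180)%360-180)/5,2),'t',s['time'],'F',np.round(s['ft_force'],1),'M',np.round(s['torque'],2),'g',round(s['grip_width'],3))
if __name__=='__main__': plan(*map(float,sys.argv[1:5]))
E
python3 -m jog '[[[1,0.96,-0.66,0,0],[1,0.96,-0.66,0,0],[1,0.96,-0.66,0,0],[1,0.96,-0.66,0,0],[1,0.96,-0.66,0,0],[1,0.96,-0.66,0,0],[1,0.96,-0.66,0,0],[1,0.96,-0.66,0,0],[1,0.96,-0.66,0,0],[1,0.96,-0.66,0,0]]]'
python3 -m jog '[[[1,0.96,-0.66,0,-1],[1,0.6,-0.8,0,-1],[1,0.4,-0.7,0,-1],[1,0,0,0,-1],[1,0,0,0,-1],[1,0,0,0,-1],[1,0,0,0,-1],[1,0,0,0,-1],[1,0,0,0,-1],[1,0,0,0,-1]]]'
python3 -m jog '[[[1,0,0,0,-1],[1,0,0,0,-1],[1,0,0,0,-1],[1,0,0,0,-1],[1,0,0,0,-1],[1,0,0,0,-1],[1,0,0,0,-1],[1,0,0,0,-1],[1,0,0,0,-1],[1,0,0,0,-1]]]'
python3 plan.py .608 -.040 .16 141.5
```

```text
time: 1.4
position: [0.5076, -0.1967, 0.2224]
tool_rot: [3.074, 0.648, -0.0]
ft_force: [0.1, 0.8, -0.4]
grip_width: 0.996
time: 2.65
position: [0.5338, -0.0867, 0.2225]
tool_rot: [2.508, 1.892, -0.002]
ft_force: [0.0, 0.2, 0.2]
grip_width: 1.003
time: 3.9
position: [0.5338, -0.0867, 0.2225]
tool_rot: [-1.474, -2.774, 0.002]
ft_force: [0.3, 0.3, -0.7]
grip_width: 0.999
pos [ 0.5338 -0.0867  0.2225] yaw 124.05 tilt 0.08 units xyz [-0.07   2.193  1.559] turn units -3.49 t 3.9 F [ 0.3  0.3 -0.7] M [ 0.03 -0.12  0.04] g 0.999
```

```bash
python3 - <<'E'
from h import *
im,d,p,T=grab('wrist');save('w1.png',im);np.savez('pics/w1.npz',im=im,d=d,T=T)
E
python3 -m jog '[[[1,0,0.75,0,0],[1,0,0.75,0,0],[1,-0.07,0.7,0,-1],[1,0,0,0.4,-1],[1,0,0,0.4,-1],[1,0,0,0.3,-0.5],[1,0,0,0,0]]]'
cat > wr.py <<'E'
from h import *
import sys
n=sys.argv[1];im,d,p,T=grab('wrist');save(n+'.png',im);np.savez('pics/'+n+'.npz',im=im,d=d,T=T)
C=cloud(d,p,T).reshape(-1,3);rgb=im.reshape(-1,3).astype(int);c=np.array([.5375,.0158]);rc=np.hypot(*(C[:,:2]-c).T)
for lab,lo,hi,r0,r1 in [('peg',.084,.096,.07,.12),('cap',.05,.075,0,.016),('blade',.048,.054,0,.06),('keeper',.064,.073,.1,.17),('wing',.155,.175,.1,.17)]:
    k=(C[:,2]>lo)&(C[:,2]<hi)&(rc>r0)&(rc<r1)
    if lab=='peg':k&=rgb[:,0]-rgb[:,2]>20
    if k.sum()<5: print(lab,k.sum());continue
    Q=C[k];m=(Q.min(0)+Q.max(0))/2;g=Q.mean(0)
    print(lab,k.sum(),'mean',g.round(4),'mid',m.round(4),'ext',np.ptp(Q,axis=0).round(4),'r',np.hypot(*(g[:2]-c)).round(4),'ang',np.degrees(np.arctan2(*(g[:2]-c)[::-1])).round(2),'uv',np.argwhere(k.reshape(480,640)).mean(0)[::-1].round(1))
E
python3 wr.py w2; python3 plan.py .608 -.040 .16 141.5
```

```text
time: 4.82
position: [0.6086, -0.0403, 0.1776]
tool_rot: [-1.041, -2.962, 0.002]
ft_force: [0.4, -0.3, -0.1]
grip_width: 0.999
peg 624 mean [ 0.6054 -0.0417  0.0895] mid [ 0.6063 -0.0425  0.0881] ext [0.0178 0.0178 0.0081] r 0.089 ang -40.24 uv [320.6 244.6]
cap 2062 mean [0.5373 0.0158 0.0558] mid [0.5375 0.0158 0.0549] ext [0.0319 0.0317 0.0097] r 0.0002 ang -177.56 uv [324.4  94.5]
blade 18288 mean [0.5336 0.0141 0.0513] mid [0.5355 0.0134 0.051 ] ext [0.0996 0.1008 0.0057] r 0.0042 ang -157.03 uv [318.8  90.4]
keeper 0
wing 0
pos [ 0.6092 -0.0401  0.1785] yaw 141.25 tilt 0.04 units xyz [ 0.025 -0.016  0.462] turn units -0.05 t 4.875 F [-0.6 -0.6 -0.1] M [ 0.07 -0.13  0.03] g 0.999
```

View pics/w2.png

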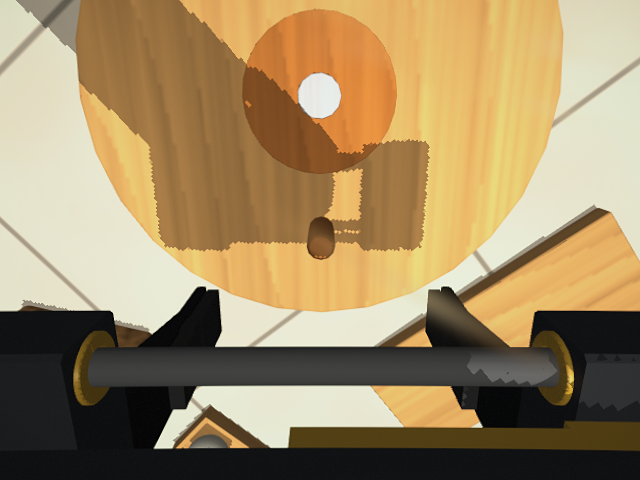

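The wrist view has the peg at (320,244) and the blade/cap centred at (320,93), which agrees with the other views. I'll descend and grip the peg.

```bash
python3 -m jog '[[[1,0.03,-0.09,0.6,0],[1,0,0,0.8,0],[0.6,0,0,0.8,0],[0.5,0,0,0.6,0],[0.4,0,0,0.26,0],[0,0,0,0,0],[0,0,0,0,0],[0,0,0,0,0],[0,0,0,0,0]]]' 12
python3 plan.py .606 -.042 .056 141.5
```

```text
time: 6.0
position: [0.6068, -0.0421, 0.0568]
tool_rot: [1.04, 2.963, 0.0]
ft_force: [0.1, 0.4, -0.2]
grip_width: 0.288
pos [ 0.6068 -0.0421  0.0568] yaw 141.32 tilt 0.06 units xyz [ 0.017 -0.012  0.02 ] turn units -0.04 t 6.0 F [ 0.1  0.4 -0.2] M [ 0.01 -0.17 -0.01] g 0.288
```

```bash
python3 -m jog '[[[0,0,0,0,0],[0,0,0,0,0],[0,0.009,-0.196,0,1],[0,0.009,-0.196,0,1],[0,0.009,-0.196,0,1],[0,0.009,-0.196,0,1],[0,0.009,-0.196,0,1],[0,0,0,0,0],[0,0,0,0,0]]]' 12
python3 plan.py .5688 -.0694 .056 111; python3 wr.py w3
python3 - <<'E'
from h import *
im,d,p,T=grab('side');np.savez('pics/s3.npz',im=im,d=d,T=T)
C=cloud(d,p,T).reshape(-1,3);g=im.reshape(-1,3).astype(int);c=np.array([.537,.0148])
rc=np.hypot(*(C[:,:2]-c).T);ang=np.degrees(np.arctan2(C[:,1]-c[1],C[:,0]-c[0]))
k=(abs(C[:,2]-.069)<.003)&(rc>.1)&(rc<.17)
a=np.sort(ang[k]);print('side keeper',k.sum(),a[[0,-1]].round(1),np.histogram(a,20))
k=(C[:,2]>.16)&(C[:,2]<.175)&(rc>.1)&(rc<.17);print('wing',C[k].mean(0),ang[k].mean())
cv2.imwrite('pics/s3c.png',cv2.resize(cv2.cvtColor(im[225:345,250:380],4),None,fx=4,fy=4,interpolation=2))
E
```

```text
time: 7.12
position: [0.5766, -0.0664, 0.0565]
tool_rot: [1.655, 2.669, 0.0]
ft_force: [-0.1, 0.4, 2.6]
grip_width: 0.201
pos [ 0.5766 -0.0664  0.0565] yaw 116.41 tilt 0.05 units xyz [ 0.019 -0.207  0.013] turn units 1.08 t 7.125 F [-0.1  0.4  2.6] M [-0.08 -0.15 -0.07] g 0.201
peg 807 mean [ 0.5727 -0.0618  0.0882] mid [ 0.5703 -0.0637  0.0899] ext [0.0355 0.0315 0.0118] r 0.0852 ang -65.6 uv [323.6 336.5]
cap 6327 mean [0.5373 0.0158 0.0558] mid [0.5376 0.0158 0.0548] ext [0.0318 0.032  0.0097] r 0.0002 ang -177.33 uv [331.4  80.2]
blade 43917 mean [0.5376 0.0084 0.0513] mid [0.5354 0.0096 0.0512] ext [0.0998 0.0928 0.0052] r 0.0074 ang -89.41 uv [323.2  97.7]
keeper 0
wing 0
side keeper 167 [ 96.3 136.8] (array([ 4, 14,  7,  0,  0,  0,  0,  0,  0,  0,  0,  3, 20, 21, 22, 19, 19,
       21, 12,  5]), array([ 96.26630796,  98.29228353, 100.31825909, 102.34423466,
       104.37021023, 106.39618579, 108.42216136, 110.44813692,
       112.47411249, 114.50008805, 116.52606362, 118.55203919,
       120.57801475, 122.60399032, 124.62996588, 126.65594145,
       128.68191701, 130.70789258, 132.73386815, 134.75984371,
       136.78581928]))
wing [ 0.57140706 -0.04711083  0.16902494] -45.138417631413965
```

View pics/s3c.png

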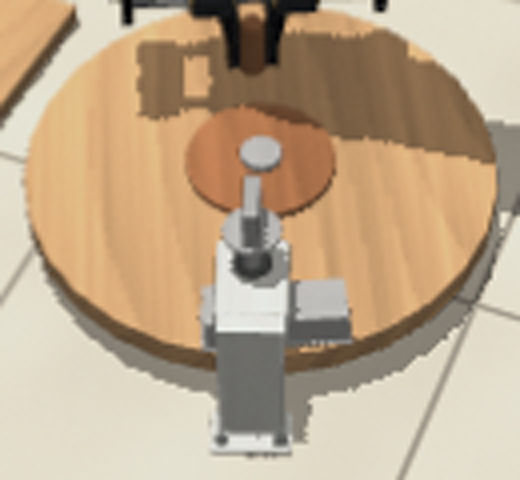

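The side view shows the keeper showing on both sides of the bracket, with the right jaw sticking out further, so a few degrees of clockwise turn remain. I'll compute how much from the keeper's two ends.

```bash
cat > kp.py <<'E'
from h import *
def keeper(f,n,c):
    z=np.load(f);p,_=pose(n);C=cloud(z['d'],p,z['T']).reshape(-1,3);rc=np.hypot(*(C[:,:2]-c).T)
    g=z['im'].reshape(-1,3).astype(int);k=(abs(C[:,2]-.069)<.003)&(rc>.11)&(rc<.165)&(abs(g[:,0]-g[:,2])<30)
    a0=np.arctan2(C[:,1]-c[1],C[:,0]-c[0]);k&=(np.degrees(a0)>80)&(np.degrees(a0)<165)
    Q=C[k][:,:2]-c;b=None
    for a in np.arange(100,150,.25):
        r=np.radians(a);t=Q@[-np.sin(r),np.cos(r)]
        lo,hi=np.percentile(t,[1,99]);e=abs(lo+hi)
        if b is None or e<b[0]: b=(e,a,lo,hi)
    r=np.radians(110.8);t=Q@[-np.sin(r),np.cos(r)];ra=Q@[np.cos(r),np.sin(r)]
    print(f,k.sum(),'sym angle',b[1],'ext',b[2:],'t in bracket frame',np.histogram(t,24)[0],t.min().round(4),t.max().round(4))
    return Q
if __name__=='__main__':
    import sys
    keeper('pics/side0.npz','side',np.array([.5364,.0147]))
    for f in sys.argv[1:]: keeper(f,'side',np.array([.5364,.0147]))
E
python3 kp.py pics/s3.npz
```

```text
pics/side0.npz 274 sym angle 142.0 ext (np.float64(-0.04357731383206689), np.float64(0.043107747937688096)) t in bracket frame [ 7  5 18 12 22  6 21 12 17  6  7  3  8  6  9 18 10 21 11 21 12 11  6  5] 0.0273 0.1135
pics/s3.npz 158 sym angle 116.5 ext (np.float64(-0.042251218280923396), np.float64(0.04275313603590752)) t in bracket frame [18  1  0  0  0  0  0  0  0  0  0  0  0  0  9 21 11 21 10 17 10 19  9 12] -0.0287 0.0567
```

```bash
python3 -m jog '[[[0,0.009,-0.208,0,1],[0,0,0,0,0],[0,0,0,0,0]]]' 12
python3 plan.py .5688 -.0694 .056 111
python3 - <<'E'
from h import *
for n in('side','scene'):
    im,d,p,T=grab(n);np.savez(f'pics/{n}4.npz',im=im,d=d,T=T)
E
python3 kp.py pics/side4.npz
```

```text
time: 7.6
position: [0.569, -0.0697, 0.0565]
tool_rot: [1.77, 2.594, 0.001]
ft_force: [0.1, 0.3, 3.8]
grip_width: 0.202
pos [ 0.569  -0.0697  0.0565] yaw 111.4 tilt 0.06 units xyz [ 0.009 -0.003  0.012] turn units 0.08 t 7.6 F [0.1 0.3 3.8] M [-0.08 -0.23 -0.11] g 0.202
pics/side0.npz 274 sym angle 142.0 ext (np.float64(-0.04357731383206689), np.float64(0.043107747937688096)) t in bracket frame [ 7  5 18 12 22  6 21 12 17  6  7  3  8  6  9 18 10 21 11 21 12 11  6  5] 0.0273 0.1135
pics/side4.npz 156 sym angle 111.25 ext (np.float64(-0.04356530765437793), np.float64(0.0434446323706252)) t in bracket frame [13 17 10 15 14  0  0  0  0  0  0  0  0  0  0  0  0  6 13 18  9 15 11 15] -0.0426 0.0446
```

```bash
python3 -m jog '[[[0.3,0,0,0,0],[0.4,0,0,0,0],[0.5,0,0,-0.2,0],[0.6,0,0,-0.6,0],[0.6,0,0,-1,0],[0.6,0,0,-1,0],[0.7,0,0,-1,0],[0.8,0.6,0,-0.8,0],[1,0.9,0,0,0],[1,0.9,0,0,0]]]'
python3 -m jog '[[[1,0.75,0,0,0],[1,0.6,0,0,0],[1,0,0,0,0]]]'
cat > wg.py <<'E'
from h import *
import sys
n=sys.argv[1];im,d,p,T=grab('wrist');save(n+'.png',im);np.savez('pics/'+n+'.npz',im=im,d=d,T=T)
C=cloud(d,p,T).reshape(-1,3);g=im.reshape(-1,3).astype(int);c=np.array([.4885,.142]);rc=np.hypot(*(C[:,:2]-c).T)
for lab,lo,hi,rr in [('wing',.160,.178,.03),('flange',.130,.142,.03),('arm',.102,.111,.05)]+[('low wing',.143,.160,.03)]:
    k=(C[:,2]>lo)&(C[:,2]<hi)&(rc<rr)
    if k.sum()<8: print(lab,k.sum());continue
    zt=np.median(C[k,2]);
    if lab=='wing': zt=np.percentile(C[k,2],90);k&=C[:,2]>zt-.003
    uv=np.argwhere(k.reshape(480,640))[:,::-1];r=cv2.minAreaRect(uv.astype(np.float32))
    Q=onplane(cv2.boxPoints(r),zt,p,T);e=[np.hypot(*(Q[i+1]-Q[i])[:2]) for i in(0,1)];i=int(np.argmax(e));v=(Q[i+1]-Q[i])[:2]
    print(lab,k.sum(),'z',zt.round(4),'mean',C[k].mean(0).round(4),'boxc',Q.mean(0).round(4),'sides',np.round(e,4),'long yaw',np.degrees(np.arctan2(v[1],v[0])).round(1)%180,'uv',np.round(r[0],0))
E
python3 wg.py w5; python3 plan.py .4885 .142 .2 110.8
python3 - <<'E'
from h import *
im,d,p,T=grab('side');np.savez('pics/side5.npz',im=im,d=d,T=T)
E
python3 kp.py pics/side5.npz
```

```text
time: 8.95
position: [0.5332, 0.0208, 0.241]
tool_rot: [1.772, 2.593, 0.001]
ft_force: [-0.0, -0.1, -0.3]
grip_width: 0.935
time: 9.32
position: [0.5133, 0.0721, 0.2407]
tool_rot: [1.766, 2.597, 0.0]
ft_force: [0.4, 0.2, 0.4]
grip_width: 0.999
wing 1095 z 0.1691 mean [0.4876 0.1393 0.1681] boxc [0.4879 0.139  0.1691] sides [0.0309 0.0094] long yaw 111.5 uv [328. 127.]
flange 1693 z 0.1383 mean [0.4875 0.1394 0.1383] boxc [0.4878 0.1394 0.1383] sides [0.0337 0.0336] long yaw 21.6 uv [328. 124.]
arm 4424 z 0.1062 mean [0.4782 0.164  0.1061] boxc [0.4828 0.1536 0.1062] sides [0.0701 0.0421] long yaw 110.4 uv [328.  97.]
low wing 0
pos [0.5138 0.0701 0.2405] yaw 111.41 tilt 0.07 units xyz [1.906 0.067 1.011] turn units 0.12 t 9.375 F [-0.2 -0.8  1.1] M [-0.05 -0.14  0.01] g 1.0
pics/side0.npz 274 sym angle 142.0 ext (np.float64(-0.04357731383206689), np.float64(0.043107747937688096)) t in bracket frame [ 7  5 18 12 22  6 21 12 17  6  7  3  8  6  9 18 10 21 11 21 12 11  6  5] 0.0273 0.1135
pics/side5.npz 167 sym angle 111.25 ext (np.float64(-0.04357798494242314), np.float64(0.04346103245988569)) t in bracket frame [14 15 13 17 14  0  0  0  0  0  0  0  0  0  0  0  0  7 12 17 11 17 11 19] -0.0426 0.0447
```

View pics/w5.png

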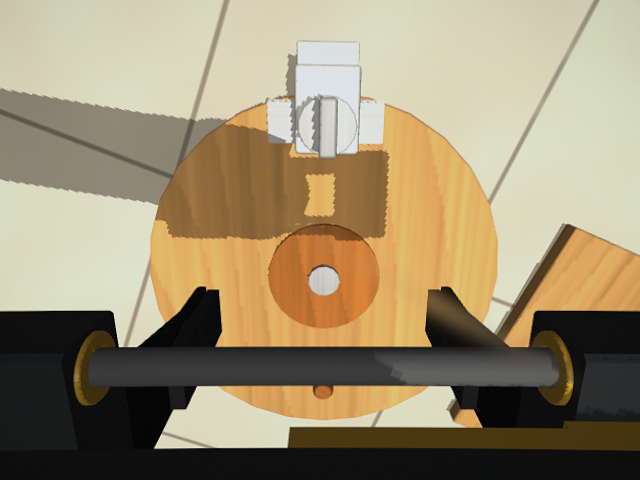

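The wrist view shows the wing at (328,127), the bracket arm centred at column 327 and the keeper jaws symmetric about it (columns 267–384). The slot is under the stud to about 1 mm. I'll go over the wing and look again from close by.

```bash
python3 -m jog '[[[1,0.7,0.02,0,0.1],[1,0.7,0.02,0,0],[1,0.46,0.02,0.4,0],[1,0,0,0.4,0],[0.7,0,0,0.3,0],[0.5,0,0,0,0],[0.5,0,0,0,0]]]'
python3 wg.py w6; python3 plan.py .488 .1405 .144 110.8
```

```text
time: 10.3
position: [0.49, 0.1396, 0.1964]
tool_rot: [1.785, 2.585, 0.0]
ft_force: [0.9, -0.3, 0.3]
grip_width: 0.742
wing 1215 z 0.169 mean [0.4874 0.1401 0.1681] boxc [0.4875 0.1403 0.169 ] sides [0.0095 0.0318] long yaw 111.2 uv [322. 280.]
flange 1968 z 0.1383 mean [0.4872 0.141  0.1383] boxc [0.4877 0.1403 0.1383] sides [0.0344 0.0343] long yaw 107.2 uv [322. 259.]
arm 5330 z 0.1062 mean [0.4785 0.1642 0.1062] boxc [0.4819 0.1547 0.1062] sides [0.0425 0.0696] long yaw 112.2 uv [322. 216.]
low wing 188 z 0.1518 mean [0.4823 0.1539 0.1516] boxc [0.4821 0.1537 0.1518] sides [0.0097 0.0065] long yaw 20.8 uv [322. 242.]
pos [0.49   0.1399 0.1966] yaw 110.77 tilt 0.04 units xyz [ 0.032 -0.042  1.314] turn units -0.01 t 10.35 F [ 0.1 -0.4  1.2] M [ 0.   -0.05  0.02] g 0.701
```

View pics/w6.png

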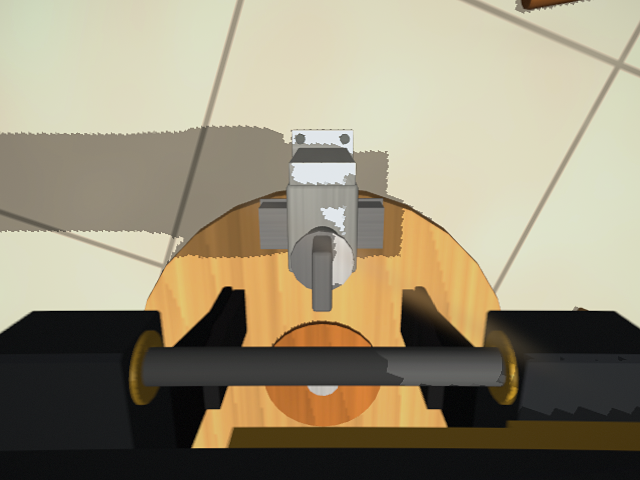

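The close view shows the wing at (322,280) and flange (322,259), both at about (0.4876, 0.1403). The keeper spans 259–384, symmetric about the arm at column 322. I'll go down and grip the wing.

```bash
python3 -m jog '[[[0.5,0.03,-0.05,0.5,0],[0.5,0,0,0.5,0],[0.5,0,0,0.32,0],[0.4,0,0,0,0],[0.3,0,0,0,0],[0.2,0,0,0,0],[0.1,0,0,0,0],[0,0,0,0,0],[0,0,0,0,0],[0,0,0,0,0]]]' 20
python3 plan.py .4877 .1405 .143 110.8
```

```text
time: 11.6
position: [0.4882, 0.1411, 0.1437]
tool_rot: [1.783, 2.585, 0.003]
ft_force: [4.7, 2.2, -1.5]
grip_width: 0.118
pos [0.4882 0.1411 0.1437] yaw 110.82 tilt 0.14 units xyz [-0.009 -0.017  0.018] turn units 0.0 t 11.6 F [ 4.7  2.2 -1.5] M [ 0.32 -1.19 -0.04] g 0.118
```

```bash
cat > f.py <<'E'
from bench import get_state
import sys,numpy as np
from h import R
s=get_state();M=R.from_rotvec(s['tool_rot']).as_matrix();f=M.T@np.array(s['ft_force'])
print('z',round(s['position'][2],4),'xy',np.round(s['position'][:2],4),'Ftool',f.round(1),'Tz',round(s['torque'][2],3),'yaw',np.degrees(np.arctan2(M[1,0],M[0,0])).round(1),'g',round(s['grip_width'],3),'t',s['time'])
lim=float(sys.argv[1]) if len(sys.argv)>1 else 99
sys.exit(abs(s['ft_force'][2])>lim)
E
J="python3 -m jog"
$J '[[[0,0,0.015,0,0],[0,0,0,0,0]]]' 30 >/dev/null && python3 f.py 6 &&
$J '[[[0,0,0,0.05,0],[0,0,0,0,0]]]' >/dev/null && python3 f.py 8 &&
$J '[[[0,0,0,0.05,0],[0,0,0,0,0]]]' >/dev/null && python3 f.py 8.5 &&
$J '[[[0,0,0,0.05,0],[0,0,0,0,0]]]' >/dev/null && python3 f.py 9
```

```text
z 0.1437 xy [0.4882 0.1411] Ftool [-1.2  4.2 -1.5] Tz -0.021 yaw 110.8 g 0.112 t 11.85False
```

```bash
sed -i 's/sys.exit(abs(s\[.ft_force.\]\[2\])>lim)/sys.exit(int(abs(s["ft_force"][2])>lim))/' f.py
J="python3 -m jog"
$J '[[[0,0,0.035,0,0],[0,0,0,0,0]]]' >/dev/null && python3 f.py 6 &&
$J '[[[0,0,0,0.05,0],[0,0,0,0,0]]]' >/dev/null && python3 f.py 8 &&
$J '[[[0,0,0,0.05,0],[0,0,0,0,0]]]' >/dev/null && python3 f.py 8.5
```

```text
z 0.1432 xy [0.4885 0.1412] Ftool [-0.6  0.4 -2.3] Tz -0.04 yaw 110.8 g 0.116 t 12.1
z 0.141 xy [0.4885 0.1413] Ftool [-0.3  1.  -2.8] Tz -0.001 yaw 110.8 g 0.117 t 12.35
z 0.1391 xy [0.4886 0.1413] Ftool [-0.6 -0.  -3.1] Tz -0.076 yaw 110.8 g 0.111 t 12.6
```

```bash
J="python3 -m jog"
$J '[[[0,0,0,0.04,0],[0,0,0,0,0]]]' >/dev/null && python3 f.py 6 &&
$J '[[[0,0,0,0.04,0],[0,0,0,0,0]]]' >/dev/null && python3 f.py 6 &&
$J '[[[0,0,0,0.025,0],[0,0,0,0,0]]]' >/dev/null && python3 f.py 6.3 &&
$J '[[[0,0,0,0.025,0],[0,0,0,0,0]]]' >/dev/null && python3 f.py 6.5 &&
$J '[[[0,0,0,0.025,0],[0,0,0,0,0]]]' >/dev/null && python3 f.py 7 &&
$J '[[[0,0,0,0.025,0],[0,0,0,0,0]]]' >/dev/null && python3 f.py 7 &&
$J '[[[0,0,0,0.025,0],[0,0,0,0,0]]]' >/dev/null && python3 f.py 7
```

```text
z 0.1375 xy [0.4886 0.1413] Ftool [-0.4 -1.3 -4.3] Tz -0.038 yaw 110.8 g 0.113 t 12.85
z 0.1359 xy [0.4887 0.1413] Ftool [-0.7 -2.6 -3.7] Tz -0.05 yaw 110.8 g 0.113 t 13.1
z 0.1349 xy [0.4887 0.1413] Ftool [-0.2 -2.4 -5.1] Tz -0.061 yaw 110.8 g 0.11 t 13.35
z 0.134 xy [0.4887 0.1413] Ftool [-1.  -3.1 -4.3] Tz -0.015 yaw 110.8 g 0.113 t 13.6
z 0.1335 xy [0.4888 0.1413] Ftool [-0.4 -4.3 -8.5] Tz -0.064 yaw 110.8 g 0.111 t 13.85
```

```bash
python3 -m jog '[[[0,0,-0.025,-0.015,0],[0,0,0,0,0]]]'; python3 f.py
python3 - <<'E'
from h import *
for n in('wrist','side'):
    im,d,p,T=grab(n);np.savez(f'pics/{n}7.npz',im=im,d=d,T=T);C=cloud(d,p,T).reshape(-1,3)
    rc=np.hypot(*(C[:,:2]-[.4878,.1408]).T)
    for lo,hi in((.11,.134),(.134,.142),(.142,.165),(.165,.178)):
        k=(rc<.022)&(C[:,2]>lo)&(C[:,2]<hi);print(n,lo,hi,k.sum(),np.percentile(C[k,2],[10,50,90]).round(4) if k.sum() else '')
    u=rays([[320,240]],p)
im=np.load('pics/side7.npz')['im'];cv2.imwrite('pics/s7c.png',cv2.resize(cv2.cvtColor(im[225:345,250:380],4),None,fx=4,fy=4,interpolation=2))
E
python3 kp.py pics/side7.npz
```

```text
time: 14.1
position: [0.4886, 0.1413, 0.134]
tool_rot: [1.783, 2.586, 0.001]
ft_force: [0.2, -0.7, 5.0]
grip_width: 0.112
z 0.134 xy [0.4886 0.1413] Ftool [-0.7 -0.1 -5. ] Tz -0.015 yaw 110.8 g 0.112 t 14.1
wrist 0.11 0.134 997 [0.1272 0.1285 0.1299]
wrist 0.134 0.142 522 [0.135  0.1382 0.1413]
wrist 0.142 0.165 3044 [0.1461 0.1579 0.1611]
wrist 0.165 0.178 995 [0.1665 0.1718 0.1766]
side 0.11 0.134 56 [0.1256 0.1281 0.1315]
side 0.134 0.142 29 [0.1346 0.1388 0.1415]
side 0.142 0.165 119 [0.1464 0.1574 0.1607]
side 0.165 0.178 41 [0.1662 0.1715 0.1765]
pics/side0.npz 274 sym angle 142.0 ext (np.float64(-0.04357731383206689), np.float64(0.043107747937688096)) t in bracket frame [ 7  5 18 12 22  6 21 12 17  6  7  3  8  6  9 18 10 21 11 21 12 11  6  5] 0.0273 0.1135
pics/side7.npz 161 sym angle 111.25 ext (np.float64(-0.043907076971052644), np.float64(0.04347433064196252)) t in bracket frame [15 11 16 13 17  0  0  0  0  0  0  0  0  0  0  0  0  5 13 14 12 15 11 19] -0.0432 0.0446
```

View pics/s7c.png

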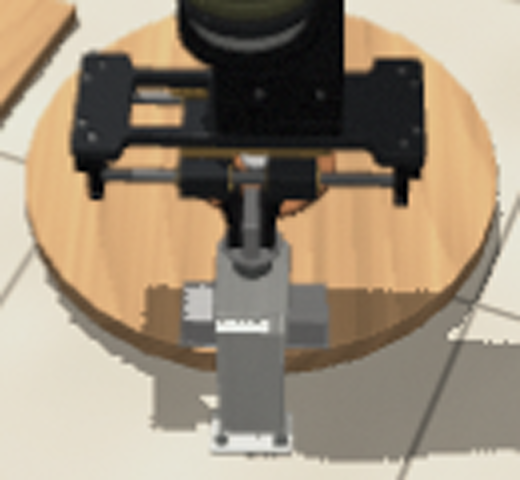

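The side crop shows the fingers holding the wing and the keeper even on both sides of the arm. The flange has gone from 138.3 to 128.5 mm (about 10 mm pushed), so the 8.5 N rise was the real bottom. Now I'll turn gently.

```bash
J="python3 -m jog"
$J '[[[0,0,0,0,1],[0,0,0,0,1],[0,0,0,0,0]]]' >/dev/null && python3 f.py 8 &&
$J '[[[0,0,0,0,0.6],[0,0,0,0,0]]]' >/dev/null && python3 f.py 8 &&
$J '[[[0,0,0,0,0.6],[0,0,0,0,0]]]' >/dev/null && python3 f.py 8
```

```text
z 0.134 xy [0.4888 0.1413] Ftool [-0.9  0.  -6. ] Tz -0.049 yaw 100.9 g 0.115 t 14.575
z 0.134 xy [0.4888 0.1414] Ftool [-0.4  0.7 -3.9] Tz -0.054 yaw 97.9 g 0.113 t 14.825
z 0.1341 xy [0.4888 0.1413] Ftool [ 0.1  1.8 -4.3] Tz -0.006 yaw 94.9 g 0.112 t 15.075
```

```bash
J="python3 -m jog"
$J '[[[0,0,0,0,1],[0,0,0,0,1],[0,0,0,0,0]]]' >/dev/null && python3 f.py 8 &&
$J '[[[0,0,0,0,1],[0,0,0,0,1],[0,0,0,0,0]]]' >/dev/null && python3 f.py 8 &&
$J '[[[0,0,0,0,1],[0,0,0,0,1],[0,0,0,0,0]]]' >/dev/null && python3 f.py 8
```

```text
z 0.1341 xy [0.489  0.1413] Ftool [ 0.9  3.8 -5.3] Tz -0.037 yaw 85.0 g 0.111 t 15.45
z 0.1342 xy [0.4892 0.1413] Ftool [ 1.9  3.9 -4.1] Tz -0.029 yaw 75.0 g 0.113 t 15.825
z 0.1343 xy [0.4894 0.1412] Ftool [ 3.   4.8 -4.6] Tz 0.0 yaw 65.0 g 0.111 t 16.2
```

```bash
J="python3 -m jog"
$J '[[[0,0.02,0.04,0,0],[0,0,0,0,0]]]' >/dev/null && python3 f.py 8 &&
$J '[[[0,0,0,0,1],[0,0,0,0,1],[0,0,0,0,0]]]' >/dev/null && python3 f.py 8 &&
$J '[[[0,0,0,0,1],[0,0,0,0,1],[0,0,0,0,0]]]' >/dev/null && python3 f.py 8 &&
$J '[[[0,0,0,0,1],[0,0,0,0,1],[0,0,0,0,0]]]' >/dev/null && python3 f.py 8
```

```text
z 0.1337 xy [0.4897 0.1412] Ftool [ 1.4  1.1 -5. ] Tz 0.029 yaw 65.0 g 0.11 t 16.45
z 0.1337 xy [0.4899 0.141 ] Ftool [ 1.2  2.  -5.6] Tz -0.084 yaw 54.9 g 0.114 t 16.825
z 0.1338 xy [0.4901 0.1409] Ftool [ 0.7  2.6 -4.6] Tz 0.031 yaw 44.9 g 0.108 t 17.2
z 0.1338 xy [0.4902 0.1407] Ftool [ 2.9  2.5 -5.2] Tz 0.032 yaw 34.9 g 0.117 t 17.575
```

```bash
J="python3 -m jog"
$J '[[[0,0.01,0.02,0,1],[0,0,0,0,0]]]' >/dev/null && python3 f.py 8 &&
$J '[[[0,0,0,0,0.5],[0,0,0,0,0]]]' >/dev/null && python3 f.py 8 &&
$J '[[[0,0,0,0,0.4],[0,0,0,0,0]]]' >/dev/null && python3 f.py 8
```

```text
z 0.1337 xy [0.4904 0.1405] Ftool [ 1.   1.1 -5.4] Tz 0.019 yaw 30.0 g 0.107 t 17.825
z 0.1337 xy [0.4904 0.1405] Ftool [ 1.6  2.3 -4.9] Tz 0.093 yaw 27.5 g 0.112 t 18.075
z 0.1337 xy [0.4904 0.1405] Ftool [ 1.7  2.7 -5.3] Tz 0.573 yaw 25.6 g 0.115 t 18.325
```

```bash
J="python3 -m jog"
$J '[[[0,0,0,0,-0.1],[0,0,0,-0.04,0],[0,0,0,0,0]]]' >/dev/null && python3 f.py 8 &&
$J '[[[0,0,0,-0.03,0],[0,0,0,0,0]]]' >/dev/null && python3 f.py 8
```

```text
z 0.1352 xy [0.4904 0.1405] Ftool [ 2.2  2.2 -5. ] Tz 0.507 yaw 25.9 g 0.114 t 18.7
z 0.1364 xy [0.4904 0.1406] Ftool [ 1.3  2.1 -3.8] Tz 0.528 yaw 25.9 g 0.115 t 18.95
```

```bash
J="python3 -m jog"
$J '[[[0,0,0,0,-0.25],[0,0,0,0,0]]]' >/dev/null; python3 f.py
$J '[[[0.15,0,0,0,0],[0.2,0,0,0,0],[0.3,0,0,0,0],[0.4,0,0,0,0],[0.5,0,0,0,0],[0.5,0,0,0,0]]]' 10 >/dev/null; python3 f.py
$J '[[[0.5,0,0,-0.5,0],[0.5,0,0,-0.7,0],[0.6,0,0,-0.8,0],[0.6,0,0,-0.6,0],[0.6,-0.5,0,0,0],[0.6,-0.7,0,0,0],[0.6,-0.7,0,0,0],[0.6,-0.3,0,0,0],[0.6,0,0,0,0]]]'
sed -i "s/(.160,.178,.03)/0/;s/('wing',.160,.178,.03)/('wing',.155,.178,.03)/" wg.py; python3 wg.py w8; python3 f.py
```

```text
z 0.1364 xy [0.4905 0.1406] Ftool [ 0.9  2.3 -4. ] Tz 0.281 yaw 27.1 g 0.11 t 19.2
z 0.1365 xy [0.4906 0.1408] Ftool [-0.4  0.5 -0.2] Tz -0.044 yaw 27.1 g 0.479 t 19.95
time: 21.08
position: [0.4124, 0.1005, 0.2408]
tool_rot: [3.054, 0.734, 0.002]
ft_force: [0.2, -0.6, 0.3]
grip_width: 0.602
wing 1110 z 0.1638 mean [0.488  0.139  0.1628] boxc [0.4875 0.1389 0.1638] sides [0.0094 0.0314] long yaw 27.5 uv [323.  99.]
flange 1722 z 0.133 mean [0.4878 0.1389 0.133 ] boxc [0.4873 0.1385 0.133 ] sides [0.0341 0.0345] long yaw 31.5 uv [323. 101.]
arm 4405 z 0.1062 mean [0.4791 0.1623 0.1061] boxc [0.482  0.1537 0.1062] sides [0.0437 0.0701] long yaw 111.2 uv [299.  98.]
low wing 3
z 0.2408 xy [0.4128 0.1009] Ftool [ 0.6  1.2 -0.7] Tz 0.028 yaw 27.1 g 0.601 t 21.125
```

View pics/w8.png

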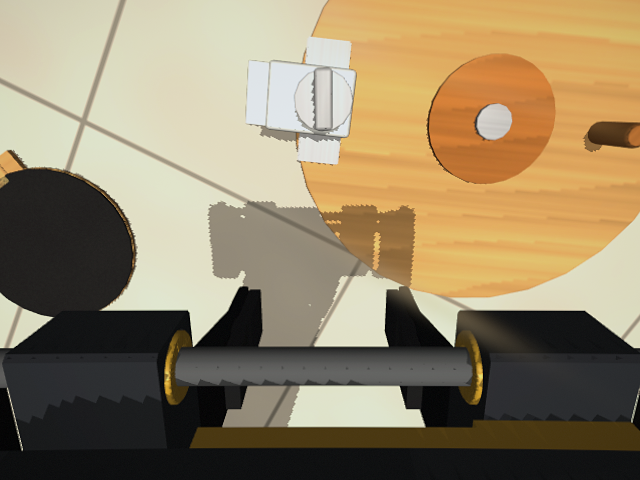

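The view shows the wing at (323,99) lying across the bracket. It has turned from 111° to 27.5°, which is its end stop, and the flange sits at 133 mm, 5.3 mm down, by itself. Nothing is touching it, so I'm handing in.

```bash
python3 -c "
from bench import job;print(job.close_job())"
```

```text
the job is handed in; nothing more can be done
None
```

The turntable is locked and the job is handed in, at about 21 s on the robot's clock.

- **Disc:** I turned it about 31° clockwise by its peg. The keeper's slot ended within about 1 mm of the stud's axis, seen in the side and wrist views.
- **Push:** I pressed the stud in small steps down to its bottom, which I felt as a jump from about 4.5 N to 8.5 N at roughly 10 mm. I backed off slightly before turning.
- **Turn:** I turned the wing clockwise about 83° to its end stop, with almost no torque until the stop, where it reached about 0.57 N m. I then let the stud up and released it without pulling.

**Last checks:** The wing stayed at 27.5° against about 111° before. The flange sat at 133.0 mm against 138.3 mm before, so the stud stays 5.3 mm down by itself, where the text says about 6 mm. The gripper was open and clear of everything, with forces near zero.

**What disagreed or went unchecked:**
- The cameras disagreed by up to about 4 mm on the stud's position.
- Sideways forces on the wing reached about 5 N when gripping, and again during the push and the turn. I relieved them with small shifts.
- I did not measure the bystanders again at the end, but every move stayed clear of them.

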